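Set the igniter's electrode gap with its knurled wheel

TASK

Set the electrode gap of the flame-test igniter: press a fingertip on top of the knurled wheel and roll it, stroke after stroke, until the needle of the moving electrode points at the black gauge mark on the rail beside it, then lift off. Move the electrode only by the wheel, do not push the electrode carriage itself and never run the electrodes together. Pick nothing up and leave the loose things around the stand where they are.

Things in the scene. Friction and masses are not known exactly. Their poses are not given: they have to be found in the camera images.
- stand: Igniter stand bolted down: grey base 100 mm (own x) by 260 mm (own y). Origin: centre of its underside on the bench, z up. Wheel near its -y end (y -75 mm) between two cheek plates (y 72 mm long, 52 mm apart outside, tops at 86 mm). Black carriage on rods in the middle, fixed electrode on a black block at the +y end. Rail along the +x side, top at 52 mm. Only the wheel stands above 86 mm.
- wheel_axle (a point): Centre of the knurled steel wheel: 60 mm diameter, 24 mm wide, axle along the stand's x. At rest 69 mm above the bench, so the wheel's top is at 99 mm, 13 mm proud of the cheeks. The stand's whole head (wheel, cheeks, rods, carriage, electrodes) is spring-mounted: pressed from above it sinks straight down up to 7 mm, about 2 N at first and 1 N more per mm.
- wheel: The same wheel (origin at its centre; own frame turns with it). Rolling its top towards the stand's +y (towards the electrodes) closes the gap, the other way opens it. A radian moves the carriage 9 mm: 10 mm of fingertip stroke without slip moves it 3 mm. It needs about 1.5 N at the rim and stays where it is left. Several strokes are needed.
- carriage: Moving electrode carriage: black block 46 mm (x) by 22 mm (y), top at 64 mm, its white insulator and steel electrode up to 80 mm. Axes as the stand's; origin 14 mm above the bench under the block's middle. Slides along the stand's y, to +y as the gap closes; starts at stand y -20 to -10 mm. The electrodes meet at stand y 44 mm and count as run together from 40 mm.
- pointer (a point): Tip of the carriage's steel needle, 2.5 mm wide, pointing along the stand's +x; at rest 55 mm above the bench, 36 mm to the +x side of the stand's centre line, 2 mm short of the rail and about level with its top; same place along y as the carriage's origin.
- gauge_mark: Fixed black gauge mark: a strip 5 mm wide (along the stand's y) across the rail's top and down its outer side. Origin: middle of the strip on the rail's top, 52 mm above the bench; axes as the stand's. Set anywhere from stand y 6 to 30 mm. The gap is right when the needle's tip stands, along y, within this strip's width.
- weight: Loose brass laboratory weight with a knob, 38 mm diameter, 52 mm tall, standing beside the stand. Bystander. Origin: centre of its underside.
- jar: Loose amber glass jar with a white cap, 48 mm diameter, 60 mm tall, standing beside the stand. Bystander. Origin: centre of its underside.
- forceps: Loose steel forceps, 127 mm long along own x, 6 mm thick, lying beside the stand. Bystander. Origin: centre of its underside.
- beaker: Loose open steel beaker, 68 mm diameter, 85 mm tall. Bystander. Origin: centre of its underside.
- tin: Loose closed tin, 60 mm diameter, 90 mm tall. Bystander. Origin: centre of its underside.
- marker: Loose marker pen, 130 mm long along own x, 16 mm thick, lying. Bystander. Origin: centre of its underside.
- ballpoint: Loose ballpoint pen, 140 mm long along own x, 10 mm thick, lying. Bystander. Origin: centre of its underside.

How it is judged:
By the outcome, as a careful person would: the job done as asked, in the order asked, and still so for the second after the job is handed in, with the robot touching nothing.
It also fails if it takes over 64 s, if anything falls off the work surface, if the arm or the gripper's body presses on something with over 40 N, if the wrist force passes 120 N, or if a joint passes its speed limit or range.

ROBOT

A 7-joint arm with a two-finger parallel gripper is mounted at the origin on the work surface. World frame = base frame: x ahead of the robot, y to its left, z up, the work surface at z = 0. Lengths are in mm, angles in rad, forces in N, time in s.
With the tool pointing down it reaches from about 400 to 875 mm from the base axis. Payload 4.4 kg.
Tool frame: the origin (TCP) lies midway between the tips of the shut fingers; the grasp point (between the pads) lies 19 mm behind it; x points along the fingers, y is the direction in which the jaws open and shut, and the axes are right-handed (so a half turn about x gives the same grasp; the last joint's range is limited). The gripper opens to 85 mm and grips with 20 to 120 N. Pads are 22 mm wide; open, the fingers measure 114 mm over their backs; the gripper's body (76 mm by 85 mm) begins 54 mm behind the grasp point. The pads swing forward as they close: fully open they stand 13 mm farther back than shut.
Start: joints at [1.123, 0.628, 0.038, 1.517, -0.027, 0.996, -0.02], TCP at [242.213, -603.201, 231.313] pointing down, gripper open.
Joint ranges: [-3.06, 3.06], [-0.37, 2.12], [-1.25, 1.32], [0.18, 2.47], [-1.1, 4.24], [0.23, 1.98], [-2.94, 2.94]. Speed limits (rad/s): [2.57, 2.57, 3.14, 3.14, 3.14, 3.14, 3.14].

INTERFACE

Orientations are given as [roll, pitch, yaw] about the fixed x, y, z axes, in that order (R = Rz(yaw) Ry(pitch) Rx(roll)).
In Python, from cell import ctrl gives the robot as it stands.
- The arm moves only by the tool arm_command, never from a script. Its argument "series" is a list of rows, each a list of 7 numbers: the opening, from 0 (shut) to 1 (fully open), then the shift along the world's x, y, z in cm, then the turn, a rotation vector about the world's x, y, z in degrees. In form: [[claw, x, y, z, rx, ry, rz], ...]. A call has 1 to 20 rows; each row shifts and turns the commanded pose from where the row before left it; what a row does not reach is not made up. A row lasts 1/12 s, in which the tool goes at most 41.7 mm and 7.16 degrees, less where a joint would pass 70% of its speed; a pose out of reach is approached as far as the arm can. A call with a gripper value outside its range is refused whole. The fingers move at their own pace and stop on an object; the grip force is fixed at half the most. Time passes only in rows, so rows that do not move let the fingers close. It gives the time, the measured TCP pose, the force and the opening at its end, in the units of the state.
- ctrl.read_state(): the state, without advancing time (a new reading comes with each control period).
- ctrl.get_image(name): name is "scene" or "top"; returns the picture (480x640x3 uint8, blue, green, red); there is no depth.
- ctrl.calibration(name): a dict with "fovy" (degrees; the focal length in pixels is half the picture's height over the tangent of half this angle, whatever the lens; pixels are square), "cx", "cy" (the principal point, pixels), "cam_to_world" (4x4, takes a point from camera to world coordinates). Camera axes: x right, y up, looking along -z (the intrinsics and any distortion apply to the point x, -y, -z); pixel columns grow to the right and rows downward; lengths in mm; the calibration is good to about 2 mm. A picture is of the moment at which its call begins. calibration takes no time and is no camera call.
- ctrl.finish_job(): hands the job in, once; it reports no verdict.
Trained networks look in the newest picture that a camera, given by its name, has taken for a name from the list of things; names that differ only in an ending like _2 or _b are one class to them, and where a whole thing is asked for, a point or a joint stands for the part that bears it (a point fixed in the world has none). Each returns a list of dicts, best first, with "conf" (0 to 1); they miss things now and then, are a little off and sometimes report something else, mostly with a low value. They report only what shows in the picture. A call takes as long as a camera call.
- ctrl.spot_in(label, camera): "centre" ([x, y, z] in mm, in world coordinates, good to about 4 mm: the middle of the surface that is visible of it).
The state is a dict: "clock": time; "qpos": joint angles; "qd": joint speeds; "tau": joint torques, N m; "eef_pos": TCP position; "tool_rot": TCP orientation; "force": force on the tool from outside, world axes, zero at the start; "torque": the same for the moment, N m; "width": finger opening in mm.
Only numpy, scipy, OpenCV 4.12 (cv2) and the standard library are available. Lean on these libraries where they do the work, as an engineer would, in place of code of your own. Each camera call takes 0.05 s, during which the arm holds its last target.

## Working session

There is one attempt and no reset: what is moved stays moved. The work goes in short steps, Python scripts to look and compute and a tool call to move; the robot and the scene stay as the last step left them, time stands still between calls to the robot, and variables do not carry over. Pictures are saved under pics/ and viewed, and the job is handed in when it is done.

Besides the shell and the picture viewer there is one more tool, called after "Request:" as name(argument=value, ...), one argument or row to a line, values as JSON. arm_command: Moves the arm, as the interface text tells. Its arguments: {"type":"object","properties":{"series":{"type":"array"}},"required":["series"]}

```bash
mkdir -p pics; ls
python3 - <<'E'
from cell import ctrl
import cv2
s=ctrl.read_state();print(s)
for n in("scene","top"):
    cv2.imwrite(f"pics/{n}0.png",ctrl.get_image(n));c=ctrl.calibration(n);print(n,c)
    for l in("stand","wheel_axle","wheel","pointer","gauge_mark","carriage"):
        print(l,[(d['conf'],d['centre']) for d in ctrl.spot_in(l,n)[:2]])
print(ctrl.read_state()['clock'])
E
```

```text
pics
{'clock': 0.0, 'qpos': array([ 1.12324191,  0.62931246,  0.03843406,  1.5183918 , -0.02699896,
        0.99630405, -0.02000914]), 'qd': array([-1.45994715e-03,  1.57151135e-03,  1.15099019e-03,  3.46895635e-04,
       -4.06176833e-05,  4.42432406e-05,  1.18141939e-06]), 'tau': array([-3.92328354e-05, -5.63405156e+01,  1.22631211e+00, -1.93449068e+01,
        1.09521937e-02,  1.06411308e-02, -1.15941015e-05]), 'eef_pos': array([ 241.95001203, -602.6045527 ,  230.40315901]), 'tool_rot': array([-1.56019191,  1.56889839,  1.96315243]), 'force': array([-0.40796941,  0.15228847, -0.70615524]), 'torque': array([-0.00832175,  0.01781097, -0.00196869]), 'width': 85.63818844852737}
scene {'fovy': 43.2075487183273, 'cx': 323.27337966481764, 'cy': 232.56983360943235, 'cam_to_world': array([[ 2.34992607e-01, -6.59054060e-01,  7.14441195e-01,
         1.53851470e+03],
       [ 9.71996816e-01,  1.59951136e-01, -1.72156394e-01,
        -2.23630795e+02],
       [-8.15309939e-04,  7.34890046e-01,  6.78185782e-01,
         9.86897335e+02],
       [ 0.00000000e+00,  0.00000000e+00,  0.00000000e+00,
[... 325 characters left out ...]
': 317.1736118813771, 'cy': 239.93270634070208, 'cam_to_world': array([[ 8.02193560e-02,  9.74317291e-01, -2.10405968e-01,
         3.36501143e+02],
       [-9.96773344e-01,  7.90012599e-02, -1.42021739e-02,
        -6.11687560e+00],
       [ 2.78491293e-03,  2.10866349e-01,  9.77510934e-01,
         1.11298060e+03],
       [ 0.00000000e+00,  0.00000000e+00,  0.00000000e+00,
         1.00000000e+00]])}
stand [(0.86, [533.5, 99.1, 30.4]), (0.4, [474.7, 233.7, 8.1])]
wheel_axle [(0.63, [539.2, 96.8, 42.8])]
wheel [(0.79, [566.3, 30.9, 91.2])]
pointer [(0.64, [547.0, 87.7, 64.5]), (0.54, [434.8, 58.1, 30.8])]
gauge_mark []
carriage [(0.74, [541.1, 86.9, 61.4]), (0.63, [473.1, 232.6, 11.7])]
0.7
```

View pics/scene0.png

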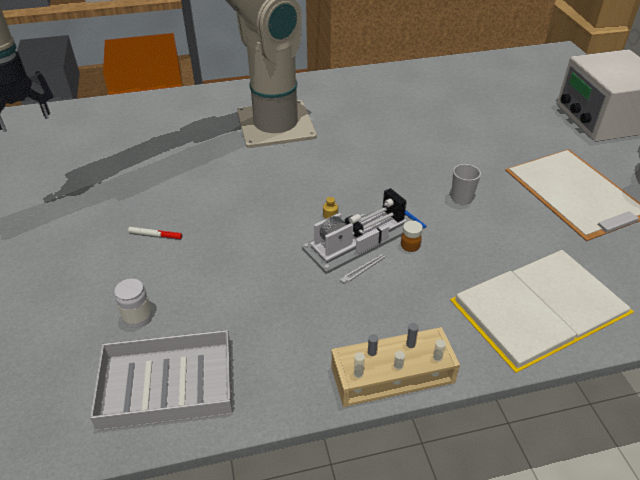

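View pics/top0.png

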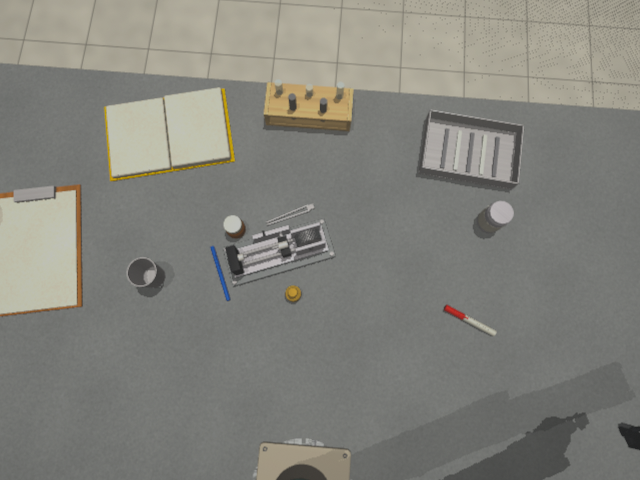

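Run:
```python
import cv2
a=cv2.imread("pics/top0.png")[205:290,205:345];cv2.imwrite("pics/topc.png",cv2.resize(a,None,fx=5.5,fy=5.5,interpolation=cv2.INTER_CUBIC))
a=cv2.imread("pics/scene0.png")[180:280,295:430];cv2.imwrite("pics/scenec.png",cv2.resize(a,None,fx=5.5,fy=5.5,interpolation=cv2.INTER_CUBIC))
```

```text
(no output)
```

View pics/topc.png

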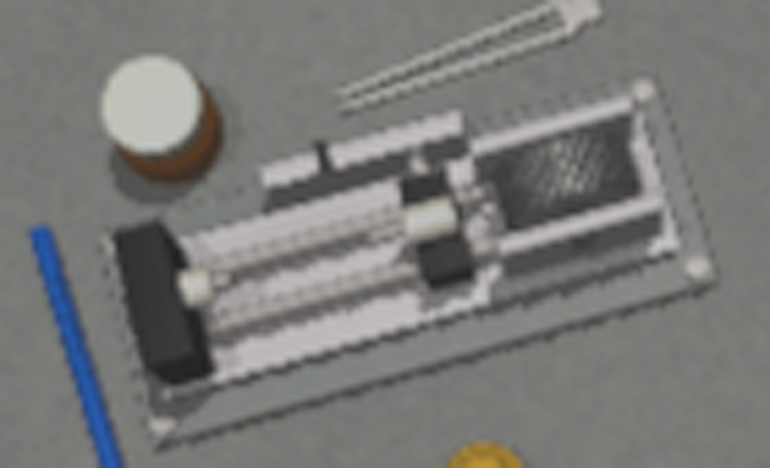

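View pics/scenec.png

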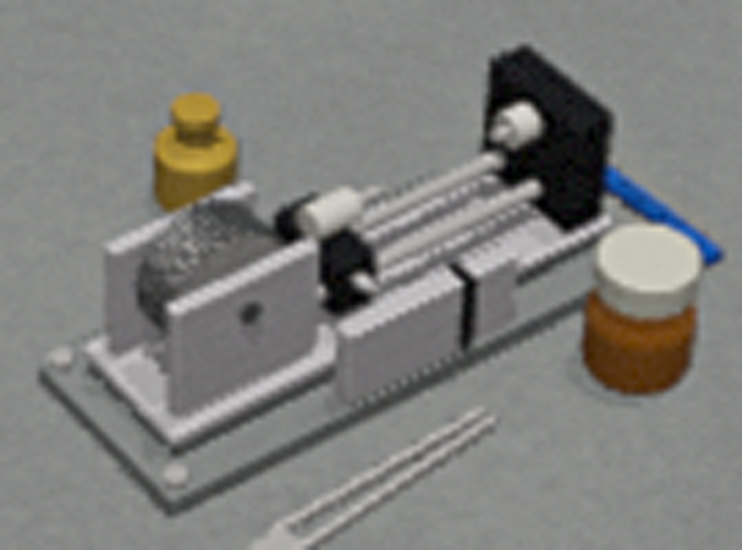

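```bash
cat > h.py <<'E'
import numpy as np
from cell import ctrl
from scipy.optimize import least_squares
def ray(cam,u,v):
    c=ctrl.calibration(cam);T=np.array(c['cam_to_world']);f=240/np.tan(np.radians(c['fovy']/2))
    d=T[:3,:3]@np.array([(u-c['cx'])/f,-(v-c['cy'])/f,-1]);return T[:3,3],d
def onz(cam,u,v,z):
    o,d=ray(cam,u,v);return o+d*(z-o[2])/d[2]
def proj(cam,P):
    c=ctrl.calibration(cam);T=np.array(c['cam_to_world']);f=240/np.tan(np.radians(c['fovy']/2))
    p=T[:3,:3].T@(np.asarray(P)-T[:3,3]);return np.array([c['cx']+f*p[0]/-p[2],c['cy']-f*p[1]/-p[2]])
def ct(x,y): return 205+x/5.5-.5+.09,205+y/5.5-.5+.09
def cs(x,y): return 295+x/5.5-.41,180+y/5.5-.41
def toworld(p,q):
    x,y,a=p;c,s=np.cos(a),np.sin(a);return np.array([x+c*q[0]-s*q[1],y+s*q[0]+c*q[1],q[2]])
def tostand(p,w):
    x,y,a=p;c,s=np.cos(a),np.sin(a);d=np.array(w[:2])-[x,y];return np.array([c*d[0]+s*d[1],-s*d[0]+c*d[1]])
E
cat > fit.py <<'E'
from h import *
obs=[('top',ct(715,285),(-50,-130,0)),('top',ct(155,447),(-50,130,0)),('top',ct(645,82),(50,-130,0)),('top',ct(103,240),(50,130,0)),
('top',ct(640,97),(26,-111,86)),('top',ct(662,208),(-26,-111,86)),('top',ct(497,252),(-26,-39,86)),
('scene',cs(40,375),(-50,-130,0)),('scene',cs(170,514),(50,-130,0)),
('scene',cs(172,310),(26,-111,86)),('scene',cs(318,244),(26,-39,86)),('scene',cs(105,247),(-26,-111,86)),('scene',cs(252,185),(-26,-39,86))]
def r(p):
    o=[]
    for cam,uv,q in obs:
        b=np.array(q,float)
        if b[2]==0:b[2]=p[3]
        o+=list(proj(cam,toworld(p[:3],b))-uv)
    o.append((p[3]-8)/8); return np.array(o)
s=least_squares(r,[540,95,.25,8],loss='soft_l1',x_scale=[10,10,.1,5])
print(s.x,np.round(s.fun[:-1].reshape(-1,2),1).tolist())
p=s.x[:3];np.save('pose.npy',p)
print('axle',toworld(p,(0,-75,69)))
for n,cam,uv,z in[('mark','top',ct(322,157),52),('mark','scene',cs(462,272),52),('ptr','top',ct(418,155),55),('ptr','scene',cs(375,285),55)]:
    print(n,cam,tostand(p,onz(cam,*uv,z)))
E
python3 fit.py
```

```text
[5.38093943e+02 1.03030685e+02 3.67527170e-01 5.49916146e-01] [[0.1, -0.1], [-0.4, 0.3], [1.2, -0.8], [-0.9, -0.8], [-2.2, -1.1], [0.2, -0.2], [-0.0, 0.5], [-0.9, 0.0], [-0.1, 0.4], [0.5, 0.2], [0.4, -0.3], [-0.7, -1.4], [-1.2, -2.1]]
axle [565.04210635  33.03928219  69.        ]
mark top [43.46987178 21.41263306]
mark scene [44.69260564 21.89563811]
ptr top [ 31.86656175 -18.63711366]
ptr scene [ 32.9635222  -14.81743833]
```

Run:
```python
from h import *
from scipy.spatial.transform import Rotation as R
s=ctrl.read_state();print(R.from_euler('xyz',s['tool_rot']).as_matrix().round(3),s['eef_pos'],s['clock'])
```

```text
[[ 0.     0.373 -0.928]
 [-0.    -0.928 -0.373]
 [-1.     0.    -0.   ]] [ 242.20530487 -603.21732145  231.30468548] 0.7
```

Request:
arm_command(
  series=[
    [0,1.7,3.3,0,0,0,0],
    [0,1.7,3.3,0,0,0,0],
    [0,1.7,3.3,0,0,0,0],
    [0,1.7,3.3,0,0,0,0],
    [0,1.7,3.3,0,0,0,0],
    [0,1.7,3.3,0,0,0,0],
    [0,1.7,3.3,0,0,0,0],
    [0,1.7,3.3,0,0,0,0],
    [0,1.7,3.3,0,0,0,0],
    [0,1.7,3.3,0,0,0,0],
    [0,1.7,3.3,0,0,0,0],
    [0,1.7,3.3,0,0,0,0],
    [0,1.7,3.3,0,0,0,0],
    [0,1.7,3.3,0,0,0,0],
    [0,1.7,3.3,0,0,0,0],
    [0,1.7,3.3,0,0,0,0],
    [0,1.7,3.3,0,0,0,0],
    [0,1.7,3.3,0,0,0,0],
    [0,1.7,3.3,0,0,0,0],
    [0,0,0,0,0,0,0],
  ],
)

```text
clock: 2.37
eef_pos: [568.4, 33.7, 231.5]
tool_rot: [-2.516, 1.563, 1.018]
force: [2.1, 0.4, 0.5]
width: -0.0
```

Request:
arm_command(
  series=[
    [0,0,0,-3.5,0,0,0],
    [0,0,0,-3.5,0,0,0],
    [0,0,0,-3.0,0,0,0],
    [0,0,0,-1,0,0,0],
    [0,0,0,0,0,0,0],
    [0,0,0,0,0,0,0],
  ],
)

```text
clock: 2.87
eef_pos: [565.7, 23.7, 121.9]
tool_rot: [2.845, 1.57, 0.085]
force: [0.9, 0.5, 0.4]
width: -0.1
```

```bash
cat > look.py <<'E'
import sys
from h import *
import cv2
n=sys.argv[1];z=sys.argv[2:]or['top','scene']
s=ctrl.read_state();p=np.load('pose.npy');print(s['clock'],s['eef_pos'].round(1),'stand',tostand(p,s['eef_pos']).round(1),s['force'].round(1))
B={'top':(205,205,140,85),'scene':(295,180,135,100)}
ims=[]
for c in z:
    x,y,w,h=B[c];a=ctrl.get_image(c)[y:y+h,x:x+w];a=cv2.resize(a,None,fx=5.5,fy=5.5,interpolation=cv2.INTER_CUBIC);cv2.imwrite(f'pics/{c}{n}.png',a)
E
python3 look.py 1
```

```text
2.8667 [565.7  23.7 121.9] stand [ -2.8 -84. ] [0.9 0.5 0.4]
```

View pics/scene1.png

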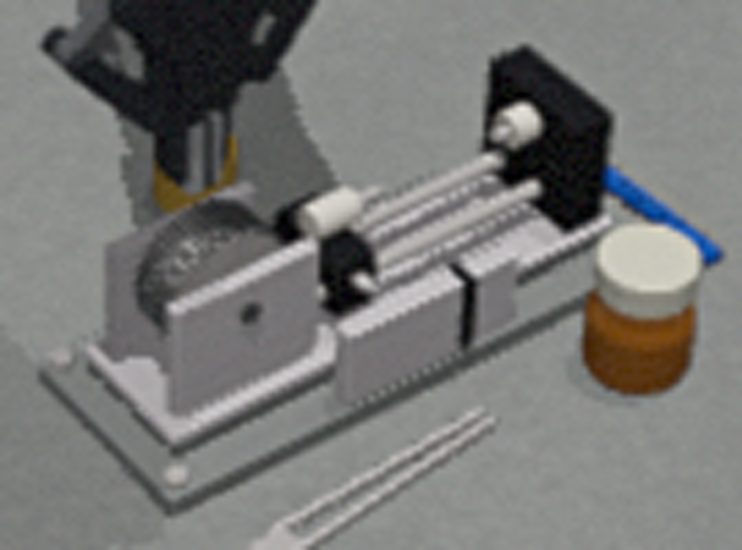

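View pics/top1.png

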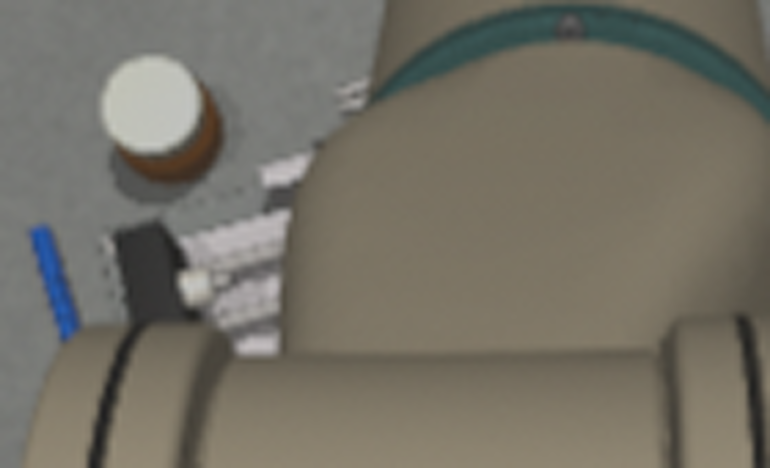

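Request:
arm_command(
  series=[
    [0,0.5,-0.55,-1,0,0,0],
    [0,0,0,-0.8,0,0,0],
    [0,0,0,-0.5,0,0,0],
    [0,0,0,-0.3,0,0,0],
    [0,0,0,-0.2,0,0,0],
    [0,0,0,0,0,0,0],
    [0,0,0,0,0,0,0],
  ],
)

```text
clock: 3.55
eef_pos: [570.6, 17.7, 93.7]
tool_rot: [2.064, 1.57, -0.696]
force: [0.2, -1.1, 6.3]
width: 0.1
```

Request:
arm_command(
  series=[
    [0,-0.14,0.37,0.05,0,0,0],
    [0,-0.14,0.37,0.05,0,0,0],
    [0,-0.14,0.37,0,0,0,0],
    [0,-0.14,0.37,0,0,0,0],
    [0,-0.14,0.37,0,0,0,0],
    [0,-0.14,0.37,0,0,0,0],
    [0,-0.14,0.37,-0.05,0,0,0],
    [0,-0.14,0.37,-0.05,0,0,0],
    [0,0,0,0,0,0,0],
  ],
)

```text
clock: 4.3
eef_pos: [558.4, 49.2, 93.6]
tool_rot: [-1.272, 1.57, 2.253]
force: [-0.0, 1.4, 3.5]
width: 0.1
```

```bash
python3 look.py 2 scene
```

```text
4.3 [558.4  49.2  93.6] stand [ -0.4 -57.5] [-0.   1.4  3.5]
```

View pics/scene2.png

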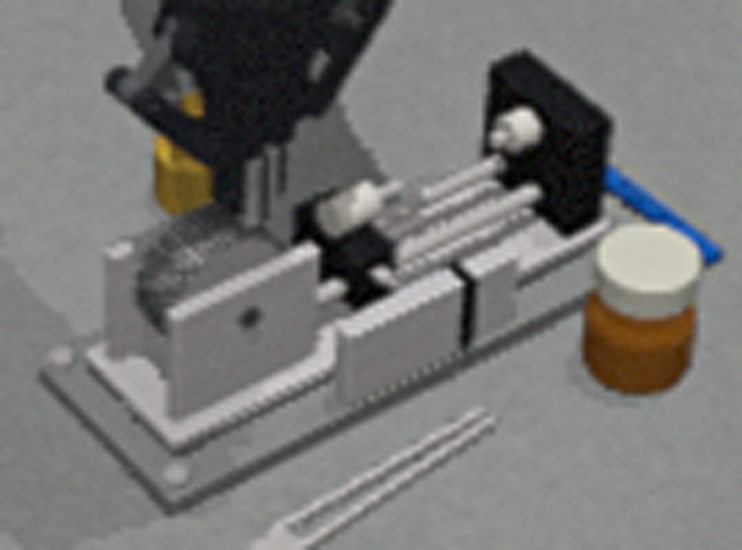

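Request:
arm_command(
  series=[
    [0,0,0,0.6,0,0,0],
    [0,0,0,0.7,0,0,0],
    [0,0.56,-1.48,0,0,0,0],
    [0,0.56,-1.48,0,0,0,0],
    [0,0,0,0,0,0,0],
    [0,0,0,-0.6,0,0,0],
    [0,0,0,-0.4,0,0,0],
    [0,0,0,-0.3,0,0,0],
    [0,0,0,0,0,0,0],
    [0,-0.14,0.37,0.05,0,0,0],
    [0,-0.14,0.37,0.05,0,0,0],
    [0,-0.14,0.37,0,0,0,0],
    [0,-0.14,0.37,0,0,0,0],
    [0,-0.14,0.37,0,0,0,0],
    [0,-0.14,0.37,0,0,0,0],
    [0,-0.14,0.37,-0.05,0,0,0],
    [0,-0.14,0.37,-0.05,0,0,0],
    [0,0,0,0,0,0,0],
  ],
)

```text
clock: 5.85
eef_pos: [558.1, 50.1, 93.3]
tool_rot: [-1.221, 1.569, 2.305]
force: [-0.8, 0.9, 3.6]
width: 0.2
```

```bash
python3 look.py 3 scene
```

```text
5.85 [558.1  50.1  93.3] stand [ -0.3 -56.6] [-0.8  0.9  3.6]
```

View pics/scene3.png

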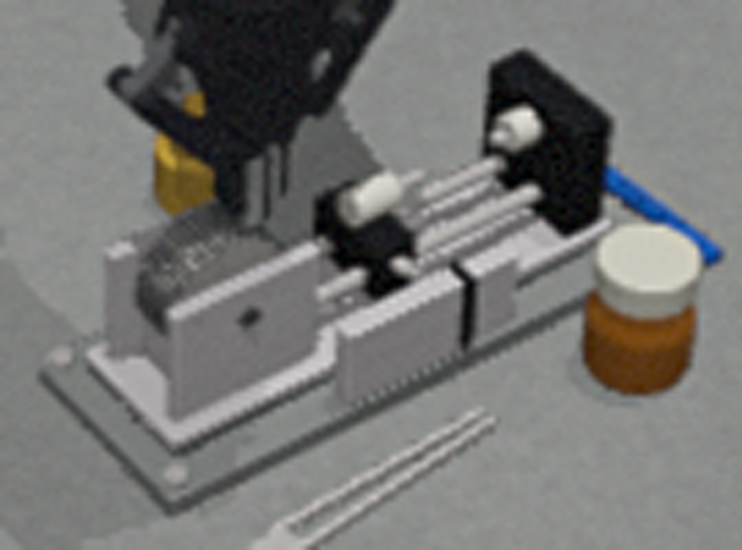

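Request:
arm_command(
  series=[
    [0,0,0,0.6,0,0,0],
    [0,0,0,0.7,0,0,0],
    [0,0.56,-1.48,0,0,0,0],
    [0,0.56,-1.48,0,0,0,0],
    [0,0,0,0,0,0,0],
    [0,0,0,-0.6,0,0,0],
    [0,0,0,-0.4,0,0,0],
    [0,0,0,-0.3,0,0,0],
    [0,0,0,0,0,0,0],
    [0,-0.14,0.37,0.05,0,0,0],
    [0,-0.14,0.37,0.05,0,0,0],
    [0,-0.14,0.37,0,0,0,0],
    [0,-0.14,0.37,0,0,0,0],
    [0,-0.14,0.37,0,0,0,0],
    [0,-0.14,0.37,0,0,0,0],
    [0,-0.14,0.37,-0.05,0,0,0],
    [0,-0.14,0.37,-0.05,0,0,0],
    [0,0,0,0.6,0,0,0],
    [0,0,0,0.7,0,0,0],
    [0,0,0,0,0,0,0],
  ],
)

```text
clock: 7.57
eef_pos: [559.7, 48.3, 107.5]
tool_rot: [2.948, 1.569, 0.188]
force: [0.5, -0.4, -0.1]
width: 0.2
```

```bash
python3 look.py 4 scene
python3 - <<'E'
import cv2
a=cv2.imread('pics/scene4.png')[180:420,240:540];cv2.imwrite('pics/z4.png',cv2.resize(a,None,fx=2.5,fy=2.5))
E
```

```text
7.5667 [559.7  48.3 107.5] stand [  0.4 -58.8] [ 0.5 -0.4 -0.1]
```

View pics/z4.png

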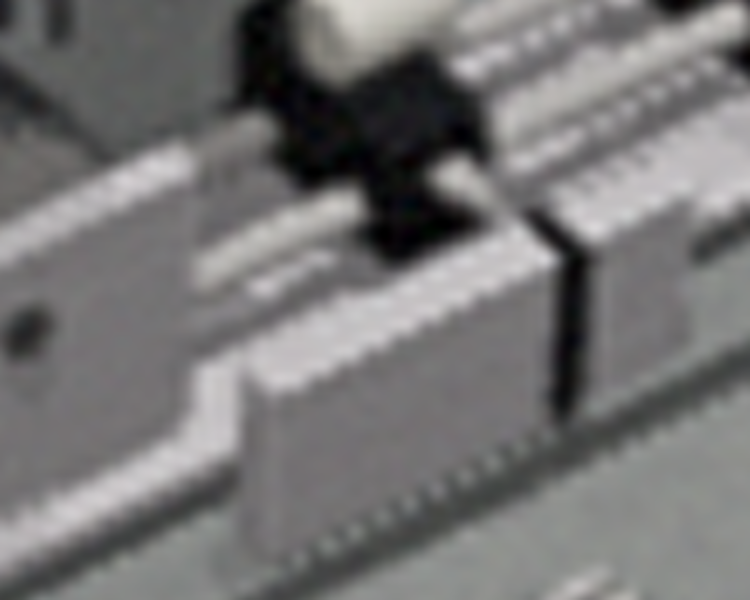

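```bash
cat > m.py <<'E'
from h import *
import sys
p=np.load('pose.npy')
def t(x,y,z): return tostand(p,onz('scene',*cs(240+x/2.5,180+y/2.5),z)).round(1)
a=list(map(float,sys.argv[1:]))
print('tip',t(a[0],a[1],55),t(a[0],a[1],54),'mark in',t(538,213,52),'out',t(573,252,52))
for y in (-3,0,3): pass
# predicted zoom px of tip for given y, and of mark edges
def z(q):
    u,v=proj('scene',toworld(p,q));return np.round([((u-295+.41)*5.5-240)*2.5,((v-180+.41)*5.5-180)*2.5])
for y in(12,16,19,21.6,24):print(y,'tip36',z((36,y,55)),'rail in/out',z((38,y,52)),z((48,y,52)))
E
python3 m.py 503 207
```

```text
tip [37.8 16.1] [37.  16.9] mark in [39.8 22.2] out [50.6 21. ]
12 tip36 [477. 211.] rail in/out [483. 231.] [521. 264.]
16 tip36 [496. 201.] rail in/out [502. 221.] [540. 255.]
19 tip36 [510. 194.] rail in/out [516. 214.] [554. 248.]
21.6 tip36 [522. 189.] rail in/out [529. 208.] [566. 242.]
24 tip36 [534. 183.] rail in/out [540. 203.] [577. 236.]
```

Request:
arm_command(
  series=[
    [0,0.4,-1.03,0,0,0,0],
    [0,0.39,-1.02,0,0,0,0],
    [0,0,0,0,0,0,0],
    [0,0,0,-0.6,0,0,0],
    [0,0,0,-0.4,0,0,0],
    [0,0,0,-0.2,0,0,0],
    [0,0,0,0,0,0,0],
    [0,0,0,0,0,0,0],
    [0,-0.12,0.3,0,0,0,0],
    [0,-0.12,0.3,0,0,0,0],
    [0,-0.12,0.3,0,0,0,0],
    [0,-0.12,0.3,0,0,0,0],
    [0,0,0,0,0,0,0],
    [0,0,0,0,0,0,0],
    [0,0,0,0.6,0,0,0],
    [0,0,0,0.7,0,0,0],
    [0,0,0,0.5,0,0,0],
    [0,0,0,0,0,0,0],
  ],
)

```text
clock: 9.12
eef_pos: [562.5, 39.6, 113.3]
tool_rot: [2.949, 1.569, 0.189]
force: [0.4, -0.2, -0.3]
width: 0.1
```

```bash
python3 look.py 5 scene
python3 - <<'E'
import cv2
a=cv2.imread('pics/scene5.png')[180:420,240:540];cv2.imwrite('pics/z5.png',cv2.resize(a,None,fx=2.5,fy=2.5))
E
```

```text
9.1167 [562.5  39.6 113.3] stand [  0. -68.] [ 0.4 -0.2 -0.3]
```

View pics/z5.png

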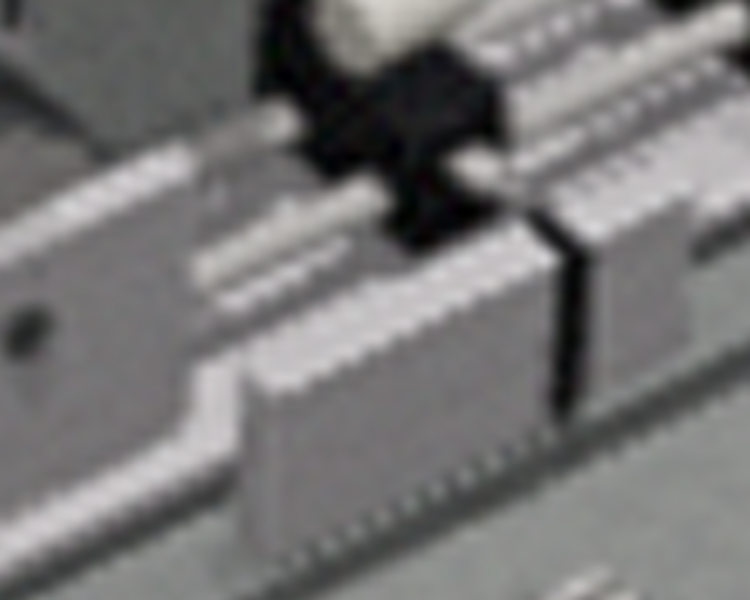

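Request:
arm_command(
  series=[
    [0,0,0,4,0,0,0],
    [0,-1.5,-3.6,0,0,0,0],
    [0,-1.5,-3.6,0,0,0,0],
    [0,-1.5,-3.6,0,0,0,0],
    [0,-1.5,-3.6,0,0,0,0],
    [0,-1.5,-3.6,0,0,0,0],
    [0,-1.5,-3.6,0,0,0,0],
    [0,-1.5,-3.6,0,0,0,0],
    [0,-1.5,-3.6,0,0,0,0],
    [0,0,0,0,0,0,0],
    [0,0,0,0,0,0,0],
  ],
)

```text
clock: 10.08
eef_pos: [440.3, -251.4, 152.1]
tool_rot: [0.229, 1.57, -2.538]
force: [0.6, 0.7, -0.1]
width: 0.1
```

```bash
cat > big.py <<'E'
import sys,cv2
from h import *
n=sys.argv[1]
for c,(x,y,w,h) in {'top':(245,220,50,40),'scene':(350,215,50,40)}.items():
    ims=[ctrl.get_image(c)[y:y+h,x:x+w].astype(np.float32) for _ in range(4)]
    a=np.clip(np.mean(ims,0)*1.2,0,255).astype(np.uint8);a=cv2.resize(a,None,fx=14,fy=14,interpolation=cv2.INTER_CUBIC);cv2.imwrite(f'pics/b{c}{n}.png',a)
s=ctrl.read_state();print(s['clock'],s['eef_pos'])
E
python3 big.py 6
```

```text
10.4833 [ 442.67464291 -247.47221719  152.29982448]
```

View pics/btop6.png

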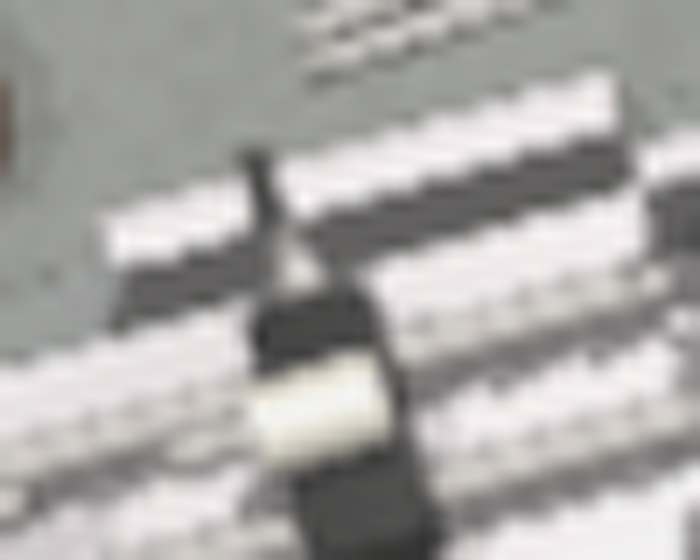

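View pics/bscene6.png

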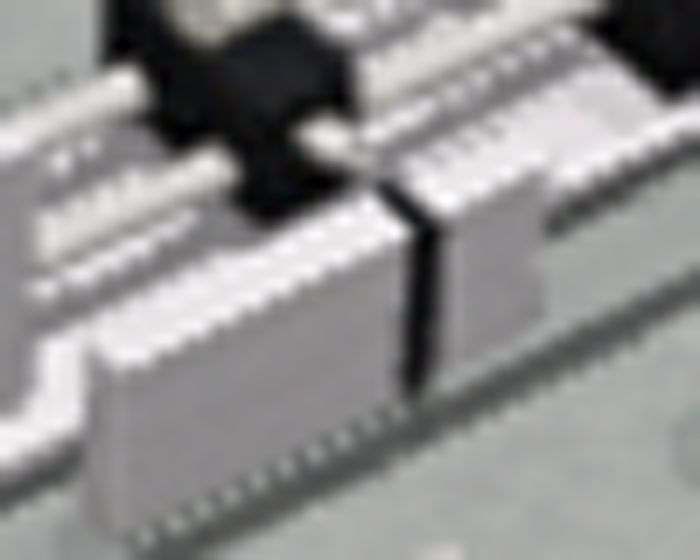

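```bash
cat > ov.py <<'E'
import sys,cv2
from h import *
n,ys,ym=sys.argv[1],float(sys.argv[2]),float(sys.argv[3])
p=np.load('pose.npy')
for c,(x,y,w,h) in {'top':(245,220,50,40),'scene':(350,215,50,40)}.items():
    a=cv2.imread(f'pics/b{c}{n}.png')
    def z(q):
        u=proj(c,toworld(p,q));return tuple(np.round([(u[0]-x+.5)*14,(u[1]-y+.5)*14]).astype(int))
    L=lambda q1,q2,col:cv2.line(a,tuple(map(int,z(q1))),tuple(map(int,z(q2))),col,1,cv2.LINE_AA)
    for d in(-2.5,2.5): L((38,ym+d,52),(50,ym+d,52),(0,0,255))
    for d in(-1.25,1.25): L((23,ys+d,55),(36,ys+d,55),(0,200,0))
    for s in(-1,1):
        L((23*s,ys-11,64),(23*s,ys+11,64),(255,0,0));L((-23,ys+11*s,64),(23,ys+11*s,64),(255,0,0))
    L((38,-40,52),(38,60,52),(255,0,255));
    cv2.imwrite(f'pics/o{c}{n}.png',a)
E
python3 ov.py 6 19.5 21.6
```

```text
(no output)
```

View pics/otop6.png

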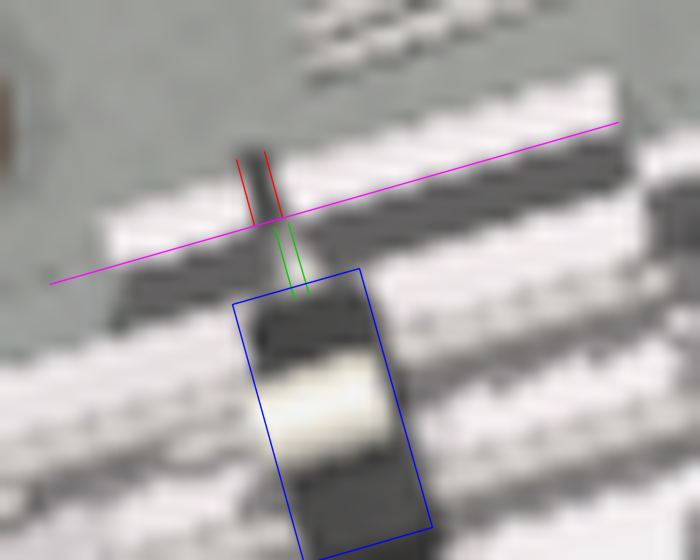

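View pics/oscene6.png

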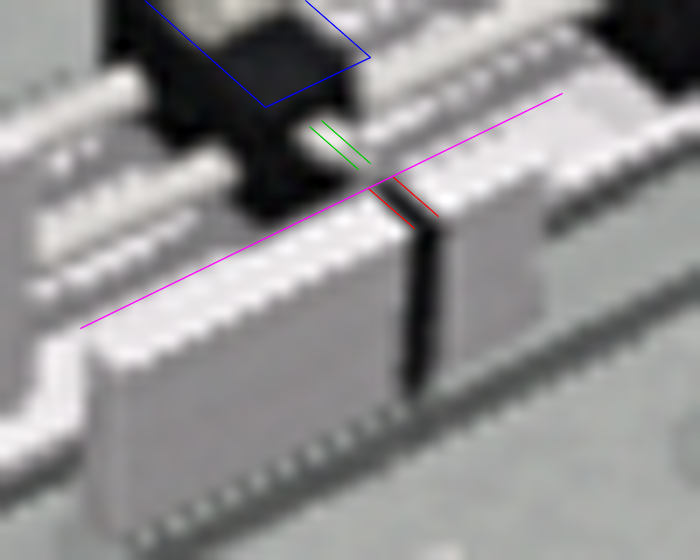

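Request:
arm_command(
  series=[
    [0,1.5,3.6,0,0,0,0],
    [0,1.5,3.6,0,0,0,0],
    [0,1.5,3.6,0,0,0,0],
    [0,1.5,3.6,0,0,0,0],
    [0,1.5,3.6,0,0,0,0],
    [0,1.5,3.6,0,0,0,0],
    [0,1.5,3.6,0,0,0,0],
    [0,1.5,3.6,0,0,0,0],
    [0,0.4,-1.0,0,0,0,0],
    [0,0,0,-3,0,0,0],
    [0,0,0,-1,0,0,0],
    [0,0,0,0,0,0,0],
    [0,0,0,0,0,0,0],
  ],
)

```text
clock: 11.57
eef_pos: [565.2, 29.1, 111.9]
tool_rot: [-0.3, 1.569, -3.06]
force: [0.2, 0.9, 0.0]
width: -0.0
```

```bash
python3 look.py 7 scene
```

```text
11.5667 [565.2  29.1 111.9] stand [ -1.3 -78.7] [0.2 0.9 0. ]
```

Request:
arm_command(
  series=[
    [0,0,0,-0.8,0,0,0],
    [0,0,0,-0.6,0,0,0],
    [0,0,0,-0.3,0,0,0],
    [0,0,0,0,0,0,0],
    [0,0,0,0,0,0,0],
    [0,-0.1,0.27,0,0,0,0],
    [0,-0.1,0.27,0,0,0,0],
    [0,-0.1,0.26,0,0,0,0],
    [0,0,0,0,0,0,0],
    [0,0,0,0,0,0,0],
    [0,0,0,0.6,0,0,0],
    [0,0,0,0.7,0,0,0],
    [0,0,0,2.0,0,0,0],
    [0,0,0,4.0,0,0,0],
  ],
)

```text
clock: 12.78
eef_pos: [559.2, 37.5, 165.5]
tool_rot: [-0.316, 1.56, -3.075]
force: [0.9, 0.2, -0.3]
width: -0.3
```

Request:
arm_command(
  series=[
    [0,-1.5,-3.6,0,0,0,0],
    [0,-1.5,-3.6,0,0,0,0],
    [0,-1.5,-3.6,0,0,0,0],
    [0,-1.5,-3.6,0,0,0,0],
    [0,-1.5,-3.6,0,0,0,0],
    [0,-1.5,-3.6,0,0,0,0],
    [0,-1.5,-3.6,0,0,0,0],
    [0,-1.5,-3.6,0,0,0,0],
    [0,0,0,0,0,0,0],
    [0,0,0,0,0,0,0],
  ],
)

```text
clock: 13.62
eef_pos: [441.2, -253.0, 168.5]
tool_rot: [-0.106, 1.57, -2.871]
force: [-0.2, 0.9, -0.2]
width: -0.1
```

```bash
python3 big.py 8; python3 ov.py 8 21.3 21.3
```

```text
14.0167 [ 443.66181489 -249.43433147  168.3134537 ]
```

View pics/btop8.png

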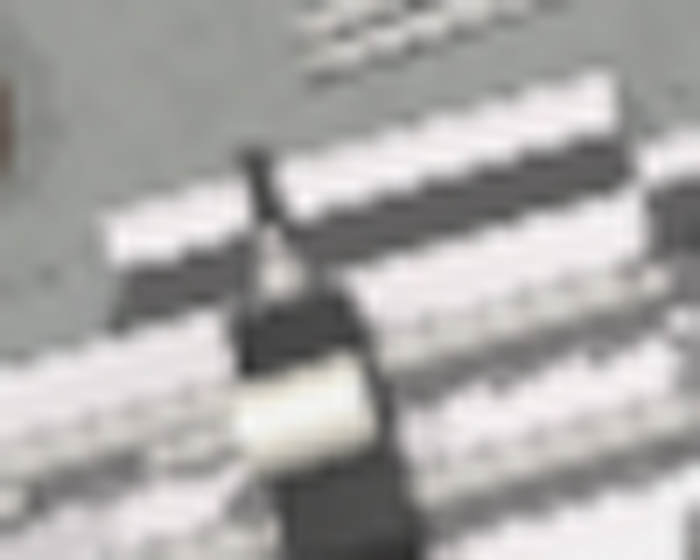

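View pics/bscene8.png

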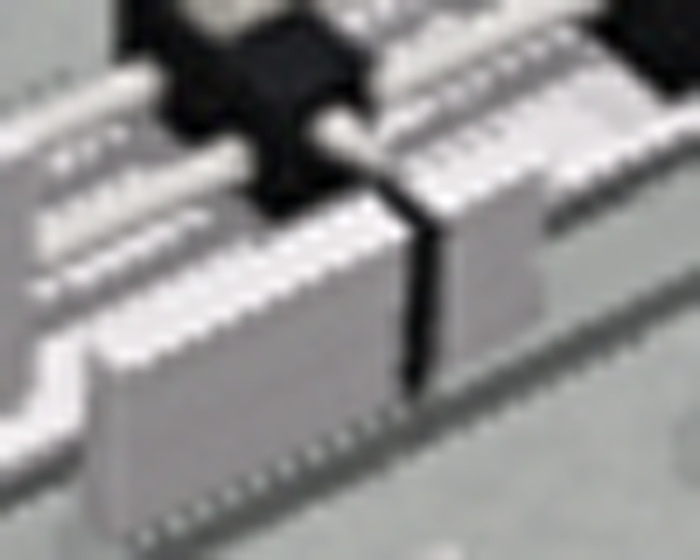

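View pics/otop8.png

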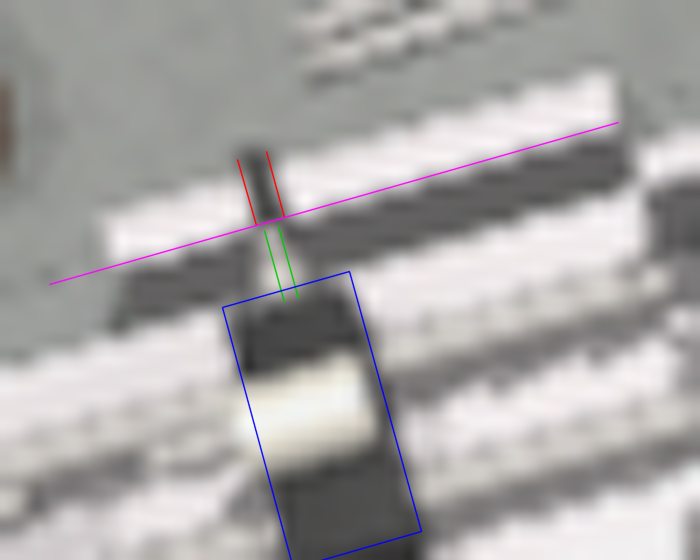

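View pics/oscene8.png

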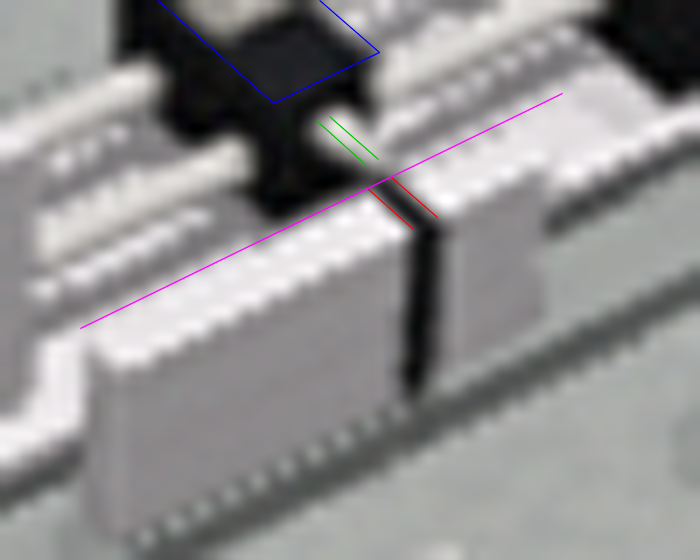

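Run:
```python
from cell import ctrl
print(ctrl.finish_job(), ctrl.read_state()['force'])
```

```text
the job is handed in; nothing more can be done
the job is handed in; nothing more can be done
```

The needle now points at the gauge mark, and the job is handed in. I rolled the wheel with the shut fingertips, three full strokes of about 32 mm and two short trims of about 13 mm and 8 mm. Then I lifted off and moved the arm clear, at about 14 s of the 64 s allowed.

- **Alignment:** In the last pictures from both cameras, the needle and the mark line up within about 1 mm, and the mark reaches 2.5 mm either side of its centre. Before the last trim, the two cameras put the remaining distance at about 2 mm (scene) and 3 mm (top), so I went for 2.5 mm.
- **Electrode position:** The needle stands at about 21 mm along the stand, well short of the 40 mm where the electrodes count as run together.
- **Forces:** The highest contact force I read was about 6 N.
- **Loose things:** I planned no contact with any of them and saw none. The pictures after the first stroke show only the area around the stand. I did not take a full-scene picture at the end.
- **Not confirmed:** My estimate of the stand's position fitted the pictures to about 1 pixel at most corners, but up to 2.5 at a few. I therefore relied on the needle and mark relative to each other. The hand-in gave no verdict, and I got no force reading afterwards.

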